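# Seat a brayer roller in the V-block stand

## Task

Take the short, stout black roller and stand it upright on the bed of the grey V-block stand, then press it straight into the V with a steady push of about 12 N for half a second, without side force, so that it sits home and bears evenly on both aluminium jaws; never load a jaw with more than 20 N. Then swing the steel keeper fully shut behind it and let go of everything, leaving the other things on the bench where they are.

Things in the scene. Friction and masses are not known exactly. Their poses are not given: they have to be found in the camera images.
- roller: the roller to seat: upright cylinder of hard black plastic, 50 mm diameter, 80 mm tall, about 0.45 kg, steel disc on its upper end. Stands on the bench at the start. Origin at the centre of its underside, z along its axis (up).
- stand: fixed grey steel plate, 200 (x) by 170 (y) by 15 mm, carrying the V-block and the keeper. Origin at the centre of its underside on the bench; its top is the flat polished bed, 15 mm up, free in front of the V from x = -100 mm. Its +x points into the V, which opens towards -x and is symmetric about the line y = 0. The V-block can be set nearer or farther along x and is nipped fast there.
- v_line (a point): point on the bed, x = 30, y = 0, z = 15 mm of the stand, axes as the stand's. The V: two polished aluminium jaws (friction about 0.15), faces 90 degrees apart, 60 mm high, 82 mm wide at the mouth. With the V-block set nearest, a seated roller's axis stands at this point and the mouth is 6 mm before it; the V-block may be set up to 14 mm farther along +x, which is not measured: feel for it.
- keeper (a joint): angle of the keeper, a steel arm (12 mm wide, top 42 mm above the bench) on a vertical pivot. 0 = shut at its stop, along the stand's -y across the V, 3 to 17 mm behind a seated roller. Grows as it opens, clockwise from above; at 1.57 rad it points along the stand's -x. Range 0 to 2, starts at 1.4 to 1.75; light friction (0.05 N m), stays where left.
- keeper_grip (a point): grip point on the axis of the keeper's upright black round knob, 16 mm in diameter, from 30 to 115 mm above the bench; the point is 100 mm above the bench, 125 mm from the pivot, and turns with the keeper. The pivot stands at x = -4, y = 62 mm of the stand (steel post, 22 mm diameter, top 45 mm above the bench).
- slim_roller: another, slimmer upright black roller, 34 mm diameter, 92 mm tall: not wanted, leave it. Origin at the centre of its underside.
- ink_jar: amber ink jar with black lid, 66 mm diameter, 70 mm tall: leave it. Origin at the centre of its underside.
- ink_bottle: black bottle with green label, 56 mm diameter, 150 mm tall: leave it. Origin at the centre of its underside.
- palette_knife: palette knife with wooden handle and square steel blade, lying flat on the bench: leave it.
- ruler: aluminium ruler, 30 by 300 by 4 mm, lying flat, far side: leave it.
Not all that is in view belongs to the job. What is shaped like the roller but green or yellow is not meant.

How it is judged:
By the outcome, as a careful person would: the job done as asked, in the order asked, and still so for the second after the job is handed in, with the robot touching nothing.
It also fails if it takes over 72 s, if anything falls off the work surface, if the arm or the gripper's body presses on something with over 40 N, if the wrist force passes 120 N, or if a joint passes its speed limit or range.

## Robot

A 7-joint arm with a two-finger parallel gripper is mounted at the origin on the work surface. World frame = base frame: x ahead of the robot, y to its left, z up, the work surface at z = 0. Lengths are in m, angles in rad, forces in N, time in s.
With the tool pointing down it reaches from about 0.35 to 0.9 m from the base axis. Payload 8.1 kg.
Tool frame: the origin (TCP) lies at the very end of the fingers, on their centre line; the grasp point (between the pads) lies 19 mm behind it; y points along the fingers, z is the direction in which the jaws open and shut, and the axes are right-handed (so a half turn about y gives the same grasp; the last joint's range is limited). The gripper opens to 92 mm and grips with 3 to 60 N. Pads are 19 mm wide; open, the fingers measure 130 mm over their backs; the gripper's body (75 mm by 190 mm) begins 47 mm behind the grasp point.
Start: joints at [1.226, 0.434, 0.025, 1.573, -0.012, 1.134, -0.075], TCP at [0.15, -0.607, 0.227] pointing down, gripper open.
Joint ranges: [-2.62, 2.62], [-0.44, 2.09], [-1.27, 1.32], [0.08, 2.57], [-1.32, 4.46], [0.12, 2], [-2.74, 2.74]. Speed limits (rad/s): [2.22, 2.22, 3.01, 3.01, 3.14, 3.14, 3.14].

## Interface

Orientations are given as a unit quaternion [w, x, y, z].
In Python, from plant import r gives the robot as it stands.
- The arm moves only by the tool carry_out, never from a script. Its argument "steps" is a list of rows, each a list of 3 entries, a list of its own where there are three numbers: the shift along the world's x, y, z in cm, then the turn, a rotation vector about the world's x, y, z in rad, then the finger opening in cm, from 0 to 9.18. In form: [[[tx, ty, tz], [rx, ry, rz], fingers], ...]. A call has 1 to 20 rows; each row shifts and turns the commanded pose from where the row before left it; what a row does not reach is not made up. A row lasts 1/8 s, in which the tool goes at most 62.5 mm and 10.7 degrees, less where a joint would pass 70% of its speed; a pose out of reach is approached as far as the arm can. A call with a gripper value outside its range is refused whole. The fingers move at their own pace and stop on an object; the grip force is fixed at half the most. Time passes only in rows, so rows that do not move let the fingers close. It gives the time, the measured TCP pose, the force and the opening at its end, in the units of the state.
- r.read_state(): the state, without advancing time (a new reading comes with each control period).
- r.snapshot(name): name is "scene" or "top"; returns (picture, depth): 480x640x3 uint8, red, green, blue; 480x640 float32, m along the optical axis (not along the pixel's ray), 0 where there is no reading.
- r.get_calibration(name): a dict with "mtx" (3x3 intrinsics, pixels), "R" (3x3) and "t" (3): a world point X has camera coordinates R X + t. Camera axes: x right, y down, z forward; pixel columns grow to the right and rows downward; lengths in m; the calibration is good to about 2 mm. A picture is of the moment at which its call begins. get_calibration takes no time and is no camera call.
- r.close_job(): hands the job in, once; it reports no verdict.
The state is a dict: "t": time; "qpos": joint angles; "dq": joint speeds; "effort": joint torques, N m; "tcp_pos": TCP position; "ee_rot": TCP orientation; "contact_force": force on the tool from outside, world axes, zero at the start; "ft_torque": the same for the moment, N m; "finger_gap": finger opening in m.
Only numpy, scipy, OpenCV 4.12 (cv2) and the standard library are available. Lean on these libraries where they do the work, as an engineer would, in place of code of your own. Each camera call takes 0.05 s, during which the arm holds its last target.

## Working session

There is one attempt and no reset: what is moved stays moved. The work goes in short steps, Python scripts to look and compute and a tool call to move; the robot and the scene stay as the last step left them, time stands still between calls to the robot, and variables do not carry over. Pictures are saved under pics/ and viewed, and the job is handed in when it is done.

Besides the shell and the picture viewer there is one more tool, called by a JSON object that holds its "method" and its "body". carry_out: Moves the arm, as the interface text tells. Its arguments: {"type":"object","properties":{"steps":{"type":"array"}},"required":["steps"]}

```bash
ls; mkdir -p pics
cat > h.py <<'E'
import numpy as np, cv2
from plant import r
def snap(n,f):
    p,d=r.snapshot(n); cv2.imwrite('pics/%s.png'%f,p[:,:,::-1]); np.savez('%s.npz'%f,p=p,d=d); return p,d
def px2w(n,u,v,z=None,d=None):
    c=r.get_calibration(n);K,R,t=[np.array(c[k]) for k in('mtx','R','t')]
    ray=np.linalg.solve(K,np.array([u,v,1.0]))
    if d is not None: return R.T@(ray*d-t)
    o=-R.T@t; w=R.T@ray; return o+w*(z-o[2])/w[2]
def w2px(n,X):
    c=r.get_calibration(n);K,R,t=[np.array(c[k]) for k in('mtx','R','t')]
    q=K@(R@np.array(X)+t); return q[:2]/q[2]
E
python3 - <<'E'
from h import *
print(r.read_state())
for n in('scene','top'):
    snap(n,n+'0'); c=r.get_calibration(n); print(n,c['mtx'],-np.array(c['R']).T@np.array(c['t']),c['R'])
E
```

```text
pics
{'t': 0.0, 'qpos': array([ 1.22641645,  0.43521971,  0.0249784 ,  1.5740812 , -0.01159975,
        1.13400046, -0.07508165]), 'dq': array([-5.64203447e-05, -8.60835344e-04, -3.00972429e-04, -3.88747051e-04,
       -1.96709595e-03,  1.10289304e-03,  4.38437549e-04]), 'effort': array([-8.06561075e-04, -6.67844296e+01,  9.84523594e-01, -3.14460254e+01,
       -6.06447598e-02,  4.28428408e-02,  1.56232591e-04]), 'tcp_pos': array([ 0.14946531, -0.60634523,  0.22595322]), 'ee_rot': array([ 0.08513724, -0.0853714 ,  0.70248859, -0.70140798]), 'contact_force': array([-0.8276635 , -0.09724071,  0.75776692]), 'ft_torque': array([-0.03776978, -0.0002898 , -0.02197233]), 'finger_gap': 0.09164674015403552}
scene [[549.99714261   0.         322.8490327 ]
 [  0.         549.99714261 230.80772289]
 [  0.           0.           1.        ]] [1.34246791 0.44061917 1.08912524] [[-0.55566583  0.8312781   0.01456759]
 [ 0.60973253  0.41936072 -0.67257924]
 [-0.56520946 -0.36484697 -0.73988172]]
top [[606.4226229    0.         328.77146922]
 [  0.         606.4226229  251.63993515]
 [  0.           0.           1.        ]] [ 0.52744819 -0.05793779  1.27462225] [[ 0.01831909 -0.99981947 -0.00504302]
 [-0.99842678 -0.01802577 -0.05309452]
 [ 0.05299403  0.00600772 -0.99857676]]
```

View pics/scene0.png

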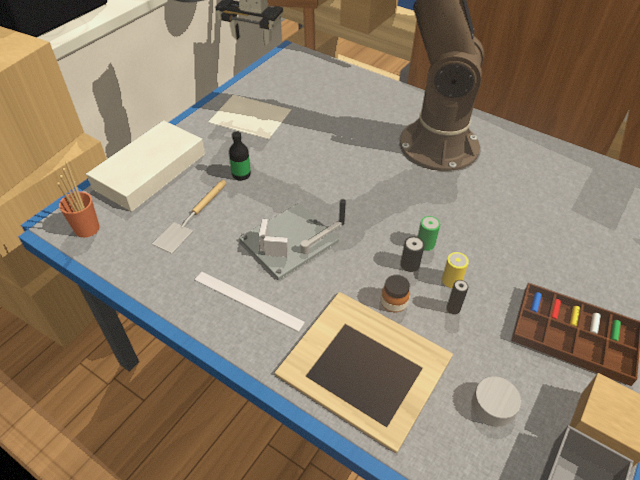

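View pics/top0.png

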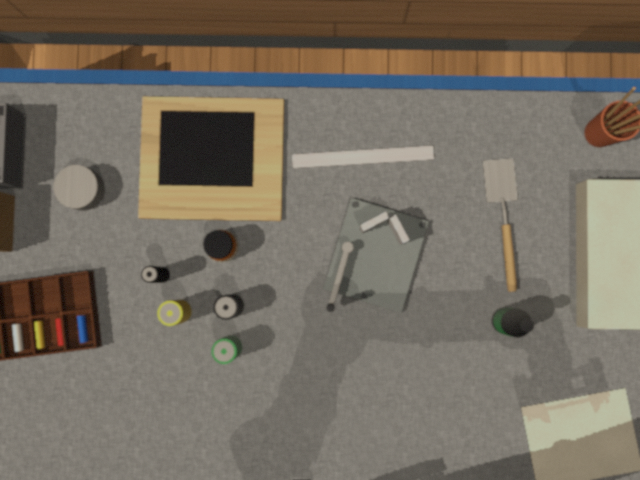

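Run:
```python
from h import *
a=np.load('top0.npz')['p'];s=np.load('scene0.npz')['p'];ds=np.load('scene0.npz')['d'];dt=np.load('top0.npz')['d']
A=cv2.resize(a[180:330,310:450],None,fx=4,fy=4,interpolation=cv2.INTER_CUBIC)
cv2.imwrite('pics/c_stand.png',A[:,:,::-1])
A=cv2.resize(s[190:320,370:490],None,fx=4,fy=4,interpolation=cv2.INTER_CUBIC)
B=cv2.resize(a[220:370,120:260],None,fx=3,fy=3,interpolation=cv2.INTER_CUBIC)[:520]
cv2.imwrite('pics/c_rollA.png',A[:,:,::-1]);cv2.imwrite('pics/c_rollB.png',B[:,:,::-1])
A=cv2.resize(s[190:280,230:360],None,fx=6,fy=6,interpolation=cv2.INTER_CUBIC)
cv2.imwrite('pics/c_standS.png',A[:,:,::-1])
for n,u,v in(('stout',228,307),('slim',154,274),('green',226,350),('yellow',172,313),('jar',219,244),('bed',385,270),('knob',330,307),('keeper',338,280),('post',347,247),('jaw',400,229),('jaw2',375,221)):
    print(n,px2w('top',u,v,d=dt[v,u]))
```

```text
stout [0.47845139 0.14485435 0.08219083]
slim [0.5403821  0.29030651 0.08915724]
green [0.3945137  0.14673875 0.08074989]
yellow [0.46471591 0.25432586 0.08260637]
jar [0.6027386  0.16847435 0.06889924]
bed [ 0.55828147 -0.16789377  0.01345882]
knob [ 0.48352625 -0.05524512  0.11830634]
keeper [ 0.53557863 -0.07035609  0.03762978]
post [ 0.60266704 -0.08733007  0.04729692]
jaw [ 0.63866408 -0.19121672  0.07464059]
jaw2 [ 0.65376588 -0.14143644  0.07420726]
```

View pics/c_stand.png

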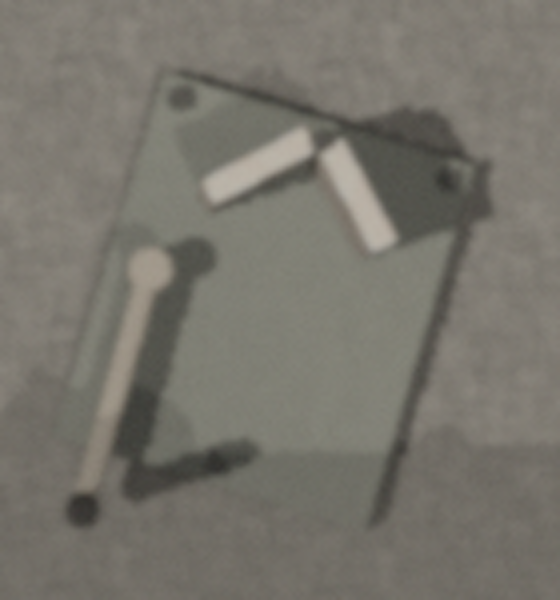

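View pics/c_rollA.png

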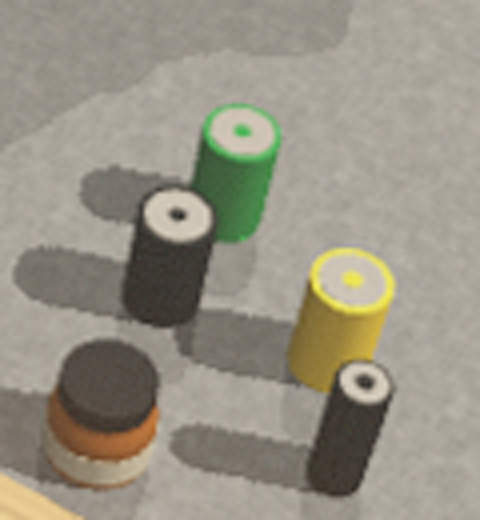

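View pics/c_rollB.png

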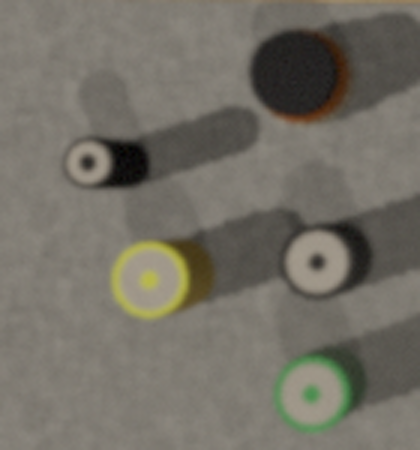

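View pics/c_standS.png

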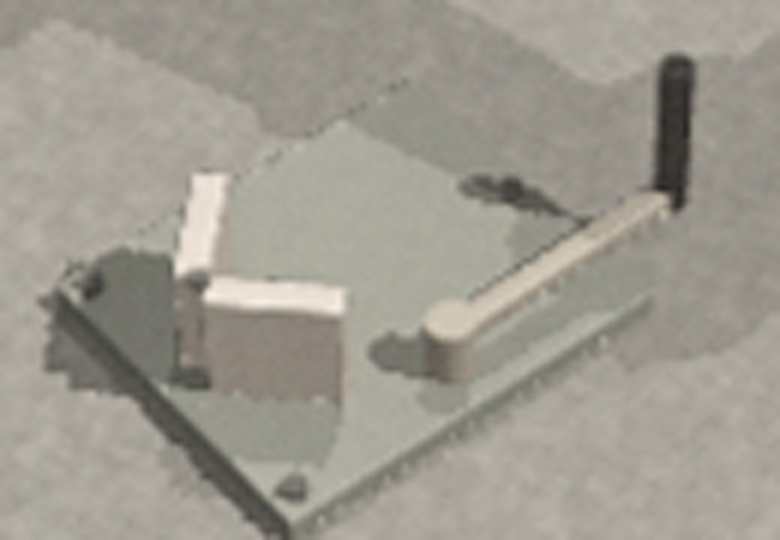

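```bash
cat > m.py <<'E'
from h import *
def cloud(n,d):
    c=r.get_calibration(n);K,R,t=[np.array(c[k]) for k in('mtx','R','t')]
    v,u=np.mgrid[:480,:640]; P=np.stack([u,v,np.ones_like(u)],-1).astype(float)@np.linalg.inv(K).T*d[...,None]
    return (P-t)@R
def circ(n,p,d,u,v,z,rad=25,kind='steel'):
    c=cloud(n,d); m=np.abs(c[...,2]-z)<.012
    w=np.zeros_like(m); w[v-rad:v+rad,u-rad:u+rad]=1
    m=(m&w).astype(np.uint8); k,l,st,ce=cv2.connectedComponentsWithStats(m)
    i=1+np.argmax(st[1:,4]); cs,_=cv2.findContours((l==i).astype(np.uint8),cv2.RETR_EXTERNAL,2)
    e=cv2.fitEllipse(cs[0]); W=px2w(n,*e[0],z=z); return e,st[i,4],W
if __name__=='__main__':
    pass
E
python3 - <<'E'
from m import *
T=np.load('top0.npz');S=np.load('scene0.npz')
for n,F in(('top',T),('scene',S)):
    p,d=F['p'],F['d']; c=cloud(n,d); print(n,'zero depth frac',(d==0).mean(),'bench z',np.median(c[(abs(c[...,0]-.5)<.1)&(abs(c[...,1]-.02)<.03)][:,2]))
    g=cv2.cvtColor(p,cv2.COLOR_RGB2GRAY)
    # steel disc of stout roller by brightness
    u,v=[int(round(x)) for x in w2px(n,[.478,.145,.08])]
    m=np.zeros_like(g); m[v-16:v+17,u-16:u+17]=1; m=((g>150)&(m>0)).astype(np.uint8)
    cs,_=cv2.findContours(m,cv2.RETR_EXTERNAL,2); cs=max(cs,key=cv2.contourArea); e=cv2.fitEllipse(cs); print('disc',e,px2w(n,*e[0],z=.08))
    for name,X,z in(('post',[.6027,-.0873,.045],.045),):
        u,v=[int(round(x)) for x in w2px(n,X)]; print(name,u,v)
    # jaw tops
    m=(abs(c[...,2]-.075)<.008)&(abs(c[...,0]-.645)<.06)&(abs(c[...,1]+.165)<.07)&(g>150)
    q,l,st,ce=cv2.connectedComponentsWithStats(m.astype(np.uint8))
    for i in range(1,q):
        if st[i,4]>40:
            vv,uu=np.where(l==i); W=np.array([px2w(n,a,b,z=.075)[:2] for a,b in zip(uu,vv)]).astype(np.float32)
            R_=cv2.minAreaRect(W*1000); print('jaw',st[i],R_,cv2.boxPoints(R_).round(1).tolist())
    # plate
    m=(abs(c[...,2]-.015)<.006)&(abs(c[...,0]-.58)<.16)&(abs(c[...,1]+.15)<.15)
    q,l,st,ce=cv2.connectedComponentsWithStats(cv2.morphologyEx(m.astype(np.uint8),cv2.MORPH_OPEN,np.ones((3,3))))
    i=1+np.argmax(st[1:,4]); vv,uu=np.where(l==i); W=np.array([px2w(n,a,b,z=.015)[:2] for a,b in zip(uu,vv)]).astype(np.float32)
    R_=cv2.minAreaRect(W*1000); print('plate',R_,cv2.boxPoints(R_).round(1).tolist())
    cv2.imwrite('pics/mask_%s.png'%n,m.astype(np.uint8)*255)
E
```

```text
top zero depth frac 0.003990885416666667 bench z 5.6807259841395606e-05
disc ((225.2325897216797, 307.3456726074219), (14.540903091430664, 15.650606155395508), 93.78973388671875) [0.47758398 0.1506498  0.08      ]
post 347 247
jaw [361 212  27  18 187] ((653.6431274414062, -139.48936462402344), (13.542695999145508, 57.0069580078125), 28.986106872558594) [[633.9000244140625, -117.80000305175781], [661.5, -167.6999969482422], [673.4000244140625, -161.10000610351562], [645.7999877929688, -111.30000305175781]]
jaw [391 216  17  26 184] ((638.9481811523438, -188.9205322265625), (54.2613639831543, 13.611211776733398), 28.9598445892334) [[611.9000244140625, -196.10000610351562], [618.5, -208.0], [666.0, -181.6999969482422], [659.4000244140625, -169.8000030517578]]Traceback (most recent call last):
  File "<stdin>", line 22, in <module>
  File "h.py", line 6, in px2w
    c=r.get_calibration(n);K,R,t=[np.array(c[k]) for k in('mtx','R','t')]
ValueError: time passes only in moves, steps and waits
```

```bash
python3 - <<'E'
from plant import r; import pickle
pickle.dump({n:r.get_calibration(n) for n in('top','scene')},open('cal.pkl','wb'))
E
sed -i 's/r\.get_calibration(n)/CAL[n]/; s/^from plant import r$/from plant import r\nimport pickle\nCAL=pickle.load(open("\.\/cal.pkl","rb"))/' h.py; sed -i 's/r\.get_calibration(n)/CAL[n]/' m.py
python3 - <<'E'
from m import *
T=np.load('top0.npz');S=np.load('scene0.npz')
for n,F in(('top',T),('scene',S)):
    p,d=F['p'],F['d']; c=cloud(n,d); print(n)
    g=cv2.cvtColor(p,cv2.COLOR_RGB2GRAY)
    for nm,X in(('stout',[.478,.148,.08]),):
        u,v=[int(round(x)) for x in w2px(n,X)]
        m=np.zeros_like(g); m[v-14:v+15,u-14:u+15]=1; m=((g>140)&(m>0)&(abs(c[...,2]-.08)<.01)).astype(np.uint8)
        cs,_=cv2.findContours(m,cv2.RETR_EXTERNAL,2); cs=max(cs,key=cv2.contourArea); e=cv2.fitEllipse(cs); print('disc',e,px2w(n,*e[0],z=.08))
    m=(abs(c[...,2]-.075)<.008)&(abs(c[...,0]-.645)<.06)&(abs(c[...,1]+.165)<.07)&(g>130)
    q,l,st,ce=cv2.connectedComponentsWithStats(m.astype(np.uint8))
    for i in range(1,q):
        if st[i,4]>40:
            vv,uu=np.where(l==i); W=np.array([px2w(n,a,b,z=.075)[:2] for a,b in zip(uu,vv)]).astype(np.float32)
            R_=cv2.minAreaRect(W*1000); print('jaw',st[i],R_,cv2.boxPoints(R_).round(1).tolist())
    m=(abs(c[...,2]-.015)<.006)&(abs(c[...,0]-.58)<.16)&(abs(c[...,1]+.15)<.15)
    q,l,st,ce=cv2.connectedComponentsWithStats(cv2.morphologyEx(m.astype(np.uint8),cv2.MORPH_OPEN,np.ones((3,3))))
    i=1+np.argmax(st[1:,4]); vv,uu=np.where(l==i); W=np.array([px2w(n,a,b,z=.015)[:2] for a,b in zip(uu,vv)]).astype(np.float32)
    R_=cv2.minAreaRect(W*1000); print('plate',R_,cv2.boxPoints(R_).round(1).tolist())
    M=np.hstack([cv2.cvtColor(m.astype(np.uint8)*255,cv2.COLOR_GRAY2RGB)[180:330,230:450],p[180:330,230:450]])
    cv2.imwrite('pics/mask_%s.png'%n,M)
    # keeper knob top & post
    m=(abs(c[...,2]-.113)<.008)&(abs(c[...,0]-.48)<.03)&(abs(c[...,1]+.06)<.03)
    print('knob',m.sum(),np.median(c[m],0))
    m=(abs(c[...,2]-.043)<.007)&(abs(c[...,0]-.58)<.06)&(abs(c[...,1]+.075)<.04)
    W=(c[m][:,:2]*1000).astype(np.float32);print('keeper',m.sum(),cv2.minAreaRect(W),cv2.boxPoints(cv2.minAreaRect(W)).round().tolist())
E
```

```text
top
disc ((225.29661560058594, 307.0524597167969), (17.465978622436523, 18.067951202392578), 32.438629150390625) [0.47816027 0.15053963 0.08      ]
jaw [360 212  28  19 209] ((653.8597412109375, -139.79698181152344), (14.233038902282715, 57.8527717590332), 27.65410804748535) [[634.0999755859375, -117.5], [661.0, -168.6999969482422], [673.5999755859375, -162.10000610351562], [646.7000122070312, -110.9000015258789]]
jaw [390 215  19  28 212] ((639.57958984375, -188.32180786132812), (55.91909408569336, 14.859797477722168), 28.764963150024414) [[611.5, -195.3000030517578], [618.5999755859375, -208.3000030517578], [667.7000122070312, -181.39999389648438], [660.5, -168.39999389648438]]
plate ((589.918701171875, -147.6190185546875), (169.6474609375, 199.67739868164062), 73.9821548461914) [[470.6000061035156, -201.60000610351562], [662.5, -256.70001220703125], [709.2999877929688, -93.5999984741211], [517.4000244140625, -38.5]]
knob 54 [ 0.48242245 -0.05522681  0.11519446]
keeper 305 ((566.3626708984375, -79.6010971069336), (21.085859298706055, 96.28109741210938), 78.32550048828125) [[517.0, 
[... 513 characters left out ...]
8232421875, -140.42628479003906), (21.865690231323242, 58.004154205322266), 26.974609375) [[635.7999877929688, -119.5], [662.0999755859375, -171.1999969482422], [681.5999755859375, -161.3000030517578], [655.2999877929688, -109.5999984741211]]
plate ((593.8087768554688, -148.9197235107422), (173.11380004882812, 201.8449249267578), 74.01885223388672) [[473.0, -204.3000030517578], [667.0, -259.8999938964844], [714.7000122070312, -93.5], [520.5999755859375, -37.900001525878906]]
knob 37 [ 0.48691329 -0.05578498  0.11230486]
keeper 184 ((567.2393798828125, -82.29530334472656), (23.998584747314453, 99.24855041503906), 78.0361328125) [[516.0, -84.0], [613.0, -104.0], [618.0, -81.0], [521.0, -60.0]]
```

Run:
```python
from scipy.spatial.transform import Rotation as R
import numpy as np
q=np.array([ 0.08513724, -0.0853714 ,  0.70248859, -0.70140798])
M=R.from_quat(np.r_[q[1:],q[0]]).as_matrix(); print(M.round(3))
z=M[:,2]; print('opening dir yaw',np.degrees(np.arctan2(z[1],z[0])))
```

```text
[[-0.971 -0.001  0.239]
 [-0.239  0.001 -0.971]
 [ 0.    -1.    -0.002]]
opening dir yaw -76.15025427955393
```

{"method": "carry_out", "body": {"steps": [[[4,3,0],[0,0,-0.087],9.1],[[4,3,0],[0,0,-0.087],9.1],[[4,3,0],[0,0,-0.087],9.1],[[4,3,0],[0,0,-0.087],9.1],[[4,3,0],[0,0,-0.087],9.1],[[4,3,0],[0,0,-0.087],9.1],[[4,4,0],[0,0,0],9.1],[[4,4,0],[0,0,0],9.1],[[1,4,0],[0,0,0],9.1],[[0,5,0],[0,0,0],9.1],[[0,5,0],[0,0,0],9.1],[[0,5,0],[0,0,0],9.1],[[0,5,0],[0,0,0],9.1],[[0,5,0],[0,0,0],9.1],[[0,5,0],[0,0,0],9.1],[[0,5,0],[0,0,0],9.1],[[0,5,0],[0,0,0],9.1],[[0,5,0],[0,0,0],9.1],[[0,0,0],[0,0,0],9.1]]}}

```text
t: 2.48
tcp_pos: [0.4787, 0.1477, 0.2266]
ee_rot: [-0.097, 0.096, 0.701, -0.7]
contact_force: [-1.0, -1.4, -1.2]
finger_gap: 0.0909
```

{"method": "carry_out", "body": {"steps": [[[0.1,0.2,-3],[0,0,0],9.1],[[0,0,-3],[0,0,0],9.1],[[0,0,-3],[0,0,0],9.1],[[0,0,-2],[0,0,0],9.1],[[0,0,-1],[0,0,0],9.1],[[0,0,0],[0,0,0],9.1]]}}

```text
t: 3.22
tcp_pos: [0.4804, 0.1446, 0.1064]
ee_rot: [0.099, -0.099, -0.7, 0.7]
contact_force: [0.1, -0.1, 0.5]
finger_gap: 0.091
```

Run:
```python
from h import *
p,d=snap('scene','s1')
u,v=[int(x) for x in w2px('scene',[.479,.15,.09])]
A=cv2.resize(p[v-60:v+60,u-80:u+80],None,fx=5,fy=5,interpolation=cv2.INTER_CUBIC); cv2.imwrite('pics/s1c.png',A[:,:,::-1]); print(u,v)
```

```text
415 240
```

View pics/s1c.png

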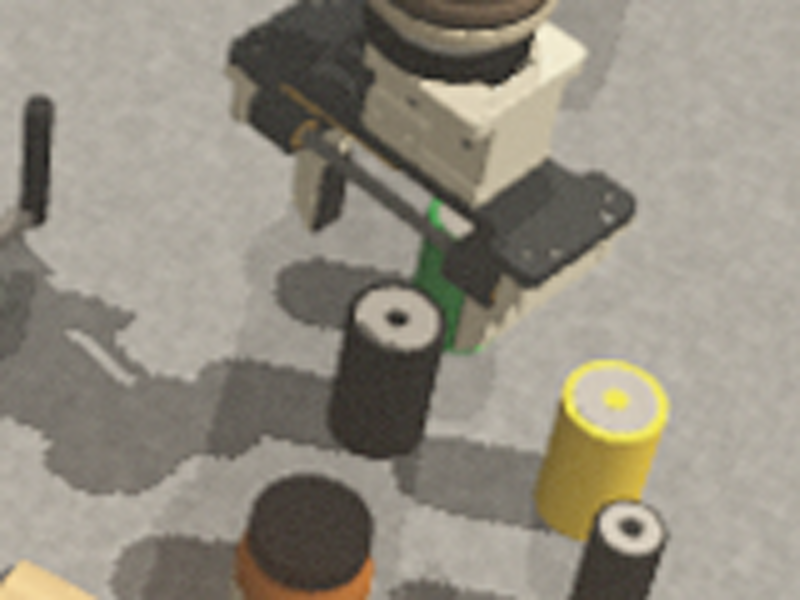

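Run:
```python
from h import *
s=r.read_state();print(s['tcp_pos'],s['qpos'].round(3))
e=np.array([.2756,.9613,0])
for k in(-.055,0,.055):
    X=s['tcp_pos']+k*e; q=w2px('scene',X); print(k,q,(q-[335,180])*5)
q=w2px('scene',[.4793,.1497,.08]);print((q-[335,180])*5)
```

```text
[0.48080673 0.14486832 0.10701787] [-0.208  0.396 -0.247  1.993  0.136  0.768 -2.386]
-0.055 [397.48063316 222.54255538] [312.40316579 212.71277689]
0 [413.83957233 235.44215152] [394.19786166 277.2107576 ]
0.055 [430.90302614 248.89728211] [479.51513068 344.48641056]
[396.872184   316.42722318]
```

{"method": "carry_out", "body": {"steps": [[[-0.15,0.5,0],[0,0,0],9.1],[[0,0,-2],[0,0,0],9.1],[[0,0,-2],[0,0,0],9.1],[[0,0,-2],[0,0,0],9.1],[[0,0,-1],[0,0,0],9.1],[[0,0,0],[0,0,0],9.1]]}}

```text
t: 4.03
tcp_pos: [0.479, 0.1504, 0.0367]
ee_rot: [0.099, -0.099, -0.7, 0.7]
contact_force: [-0.2, -0.7, 0.5]
finger_gap: 0.091
```

{"method": "carry_out", "body": {"steps": [[[0,0,0],[0,0,0],6],[[0,0,0],[0,0,0],5.4],[[0,0,0],[0,0,0],4.5],[[0,0,0],[0,0,0],4.5],[[0,0,0],[0,0,0],4.5],[[0,0,0],[0,0,0],4.5]]}}

```text
t: 4.78
tcp_pos: [0.4791, 0.15, 0.0368]
ee_rot: [0.099, -0.099, -0.7, 0.7]
contact_force: [-1.2, -2.2, 2.1]
finger_gap: 0.0497
```

{"method": "carry_out", "body": {"steps": [[[0,0,1],[0,0,0],4.5],[[0,0,2],[0,0,0],4.5],[[0,0,3],[0,0,0],4.5],[[0,0,3],[0,0,0],4.5],[[0,0,3],[0,0,0],4.5],[[0,0,3],[0,0,0],4.5],[[0,0,1],[0,0,0],4.5],[[1,-2.5,0],[0,0,0],4.5],[[1.5,-4,0],[0,0,0],4.5],[[1.5,-4,0],[0,0,0],4.5],[[1.5,-4,0],[0,0,0],4.5],[[1.5,-4,0],[0,0,0],4.5],[[1.5,-4,0],[0,0,0],4.5],[[1.5,-4,0],[0,0,0],4.5],[[1.25,-3.2,0],[0,0,0],4.5],[[0,0,0],[0,0,0],4.5],[[0,0,0],[0,0,0],4.5]]}}

```text
t: 6.9
tcp_pos: [0.5908, -0.1461, 0.1955]
ee_rot: [-0.1, 0.098, 0.7, -0.7]
contact_force: [-0.2, 1.0, -5.7]
finger_gap: 0.0495
```

Run:
```python
from h import *
s=r.read_state();print(s['tcp_pos'],s['ee_rot'],s['qpos'].round(3),s['contact_force'],s['finger_gap'])
p,d=snap('scene','s2')
A=cv2.resize(p[80:280,200:420],None,fx=3,fy=3,interpolation=cv2.INTER_CUBIC); cv2.imwrite('pics/s2c.png',A[:,:,::-1])
```

```text
[ 0.59079777 -0.14610689  0.19549262] [-0.0995572   0.09781467  0.70042549 -0.69994627] [ 0.248  0.442 -0.132  1.644  0.064  1.062 -1.754] [-0.16027157  0.96233799 -5.7311904 ] 0.04951413614956922
```

View pics/s2c.png

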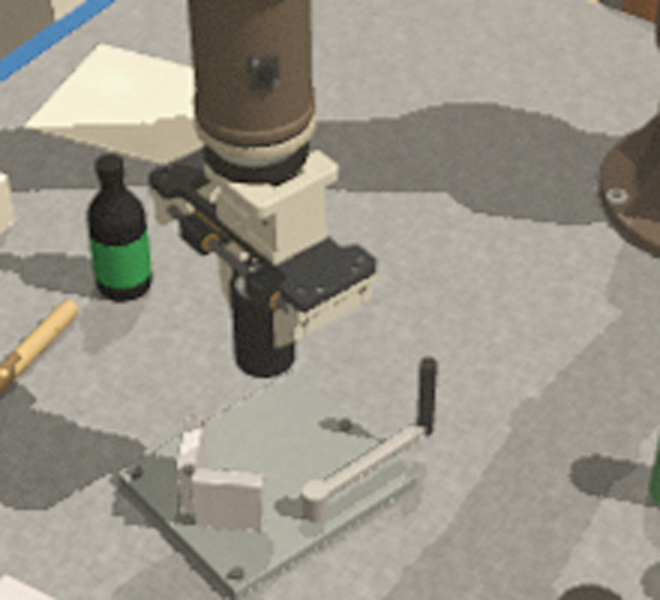

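{"method": "carry_out", "body": {"steps": [[[0.1,-0.2,-2],[0,0,0],4.5],[[0,0,-3],[0,0,0],4.5],[[0,0,-3],[0,0,0],4.5],[[0,0,-3],[0,0,0],4.5],[[0,0,-1.5],[0,0,0],4.5],[[0,0,-0.7],[0,0,0],4.5],[[0,0,0],[0,0,0],4.5],[[0,0,0],[0,0,0],4.5]]}}

```text
t: 7.95
tcp_pos: [0.5934, -0.1489, 0.0658]
ee_rot: [0.098, -0.099, -0.7, 0.7]
contact_force: [0.4, 0.5, -5.1]
finger_gap: 0.0493
```

{"method": "carry_out", "body": {"steps": [[[-0.1,0,-0.5],[0,0,0],4.5],[[0,0,-0.4],[0,0,0],4.5],[[0,0,-0.2],[0,0,0],4.5],[[0,0,0],[0,0,0],4.5],[[0,0,-0.1],[0,0,0],4.5],[[0,0,0],[0,0,0],4.5]]}}

```text
t: 8.7
tcp_pos: [0.5916, -0.1488, 0.0527]
ee_rot: [0.099, -0.099, -0.7, 0.7]
contact_force: [-0.3, -0.2, -5.0]
finger_gap: 0.0497
```

{"method": "carry_out", "body": {"steps": [[[0,0,-0.1],[0,0,0],4.5],[[0,0,0],[0,0,0],4.5],[[0,0,-0.05],[0,0,0],4.5],[[0,0,0],[0,0,0],4.5]]}}

```text
t: 9.2
tcp_pos: [0.5919, -0.1489, 0.0519]
ee_rot: [0.098, -0.099, -0.7, 0.7]
contact_force: [-2.7, -0.2, 5.6]
finger_gap: 0.0495
```

{"method": "carry_out", "body": {"steps": [[[0,0,0.05],[0,0,0],4.5],[[0,0,0],[0,0,0],5.2],[[0,0,0],[0,0,0],5.6],[[0,0,0],[0,0,0],5.8],[[0,0,0],[0,0,0],5.8]]}}

```text
t: 9.82
tcp_pos: [0.5917, -0.1488, 0.0517]
ee_rot: [0.099, -0.099, -0.7, 0.7]
contact_force: [0.1, -0.5, -0.5]
finger_gap: 0.0578
```

{"method": "carry_out", "body": {"steps": [[[0,0,2],[0,0,0],5.8],[[0,0,3],[0,0,0],5.8],[[0,0,3],[0,0,0],5.8],[[0,0,0.5],[0,0,0],5.8],[[-2.4,0.7,0],[0,0,0],4],[[-2.4,0.7,0],[0,0,0],2],[[0,0,0],[0,0,0],0],[[0,0,0],[0,0,0],0],[[0,0,0],[0,0,0],0],[[0,0,0],[0,0,0],0]]}}

```text
t: 11.08
tcp_pos: [0.544, -0.1349, 0.1365]
ee_rot: [-0.099, 0.099, 0.7, -0.7]
contact_force: [0.4, -0.0, 0.2]
finger_gap: 0.0032
```

Run:
```python
from h import *
s=r.read_state();print(s['tcp_pos'],s['ee_rot'],s['contact_force'],s['finger_gap'])
p,d=snap('scene','s3')
A=cv2.resize(p[150:290,220:380],None,fx=4,fy=4,interpolation=cv2.INTER_CUBIC); cv2.imwrite('pics/s3c.png',A[:,:,::-1])
```

```text
[ 0.54402942 -0.13494172  0.13653352] [-0.09881813  0.098815    0.70018068 -0.7001554 ] [ 0.38513923 -0.04205962  0.17235552] 0.0032220690619555814
```

View pics/s3c.png

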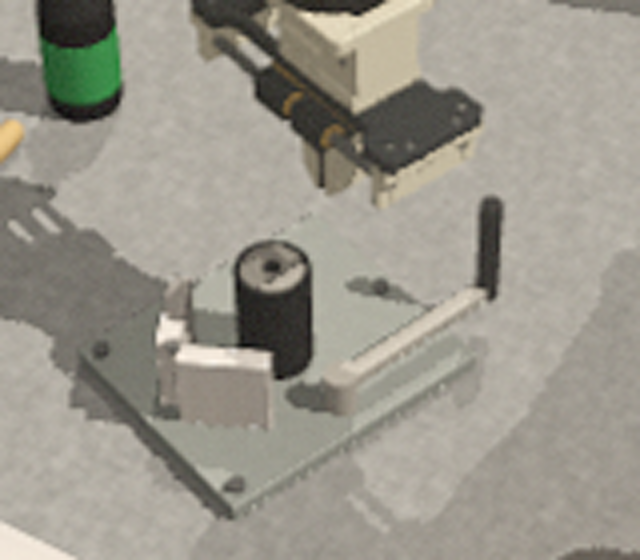

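```bash
cat > v.py <<'E'
from m import *
def meas(tag,n):
    p,d=snap(n,tag); c=cloud(n,d); g=cv2.cvtColor(p,cv2.COLOR_RGB2GRAY)
    ex=np.array([.9613,-.2756]);ey=np.array([.2756,.9613])
    O=np.array([.5899,-.1476]) if n=='top' else np.array([.5938,-.1489])
    st=lambda W:(((W[:2]-O)@ex*1000).round(1),((W[:2]-O)@ey*1000).round(1))
    m=(abs(c[...,2]-.095)<.008)&(np.hypot(c[...,0]-.61,c[...,1]+.153)<.06)
    m=cv2.morphologyEx(m.astype(np.uint8),cv2.MORPH_OPEN,np.ones((3,3)))
    cs,_=cv2.findContours(m,cv2.RETR_EXTERNAL,2); cs=max(cs,key=cv2.contourArea); e=cv2.minAreaRect(cs); E=cv2.fitEllipse(cs)
    print(n,'roller top stand xy',st(px2w(n,*E[0],z=.095)),E)
    W=np.array([px2w(n,*q[0],z=.095) for q in cs]); print('  circle',st(np.r_[np.array(cv2.minEnclosingCircle((W[:,:2]*1000).astype(np.float32))[0])/1000]))
    return p
E
python3 - <<'E'
from v import *
meas('s4','scene'); p=meas('t4','top')
A=cv2.resize(p[180:330,310:450],None,fx=4,fy=4,interpolation=cv2.INTER_CUBIC); cv2.imwrite('pics/t4c.png',A[:,:,::-1])
E
```

```text
scene roller top stand xy (np.float64(1.7), np.float64(1.0)) ((287.09356689453125, 217.3014373779297), (14.952302932739258, 19.761384963989258), 85.3290023803711)
  circle (np.float64(1.1), np.float64(0.8))Traceback (most recent call last):
  File "<stdin>", line 2, in <module>
  File "v.py", line 9, in meas
    cs,_=cv2.findContours(m,cv2.RETR_EXTERNAL,2); cs=max(cs,key=cv2.contourArea); e=cv2.minAreaRect(cs); E=cv2.fitEllipse(cs)
                                                     ~~~^^^^^^^^^^^^^^^^^^^^^^^^
ValueError: max() iterable argument is empty
```

{"method": "carry_out", "body": {"steps": [[[0,0,-2],[0,0,0],0],[[0,0,-3],[0,0,0],0],[[0,0,-3],[0,0,0],0],[[0,0,-1.5],[0,0,0],0],[[0,0,-0.4],[0,0,0],0],[[0,0,0],[0,0,0],0],[[0,0,0],[0,0,0],0],[[0,0,0],[0,0,0],0]]}}

```text
t: 12.22
tcp_pos: [0.5441, -0.1349, 0.0385]
ee_rot: [0.098, -0.099, -0.7, 0.7]
contact_force: [-0.5, 0.1, -0.4]
finger_gap: 0.0003
```

{"method": "carry_out", "body": {"steps": [[[0.35,-0.1,-0.1],[0,0,0],0],[[0.35,-0.1,0],[0,0,0],0],[[0.35,-0.1,0],[0,0,0],0],[[0.175,-0.05,0],[0,0,0],0],[[0.175,-0.05,0],[0,0,0],0],[[0,0,0],[0,0,0],0]]}}

```text
t: 12.98
tcp_pos: [0.5577, -0.1389, 0.0367]
ee_rot: [0.099, -0.099, -0.7, 0.7]
contact_force: [0.7, -0.9, 0.0]
finger_gap: 0.0001
```

{"method": "carry_out", "body": {"steps": [[[0.175,-0.05,0],[0,0,0],0],[[0.175,-0.05,0],[0,0,0],0],[[0.175,-0.05,0],[0,0,0],0],[[0.175,-0.05,0],[0,0,0],0],[[0.175,-0.05,0],[0,0,0],0],[[0.175,-0.05,0],[0,0,0],0],[[0.175,-0.05,0],[0,0,0],0],[[0.175,-0.05,0],[0,0,0],0]]}}

```text
t: 13.98
tcp_pos: [0.5718, -0.1429, 0.0367]
ee_rot: [0.099, -0.099, -0.7, 0.7]
contact_force: [-1.1, 0.6, 0.8]
finger_gap: 0.0005
```

Run:
```python
from v import *
print(r.read_state()['contact_force'],r.read_state()['tcp_pos'])
p=meas('s5','scene')
A=cv2.resize(p[150:290,220:380],None,fx=4,fy=4,interpolation=cv2.INTER_CUBIC); cv2.imwrite('pics/s5c.png',A[:,:,::-1])
```

```text
[-1.05969598  0.57740974  0.82353502] [ 0.57176359 -0.14285248  0.03669553]
scene roller top stand xy (np.float64(21.4), np.float64(1.5)) ((280.9449157714844, 221.05479431152344), (12.79192066192627, 18.298791885375977), 108.57220458984375)
  circle (np.float64(16.1), np.float64(0.4))
```

View pics/s5c.png

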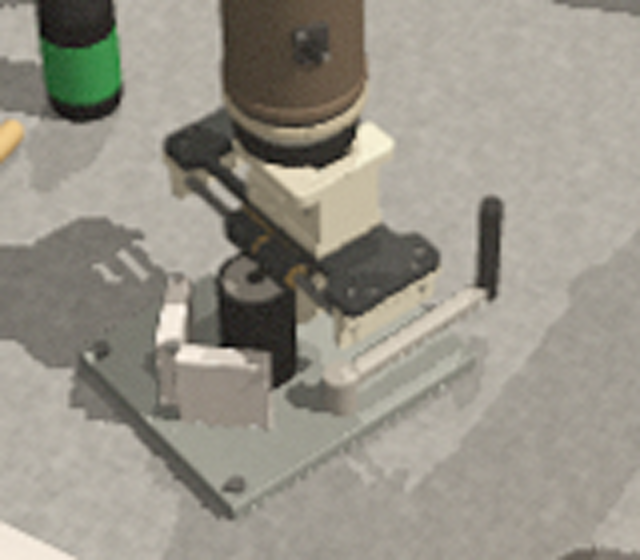

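{"method": "carry_out", "body": {"steps": [[[0.175,-0.05,0],[0,0,0],0],[[0.175,-0.05,0],[0,0,0],0],[[0.175,-0.05,0],[0,0,0],0],[[0.175,-0.05,0],[0,0,0],0],[[0.175,-0.05,0],[0,0,0],0],[[0.175,-0.05,0],[0,0,0],0]]}}

```text
t: 14.78
tcp_pos: [0.5822, -0.1459, 0.0367]
ee_rot: [0.099, -0.099, -0.7, 0.7]
contact_force: [-2.0, 0.6, 0.1]
finger_gap: 0.0004
```

{"method": "carry_out", "body": {"steps": [[[0.105,-0.03,0],[0,0,0],0],[[0.105,-0.03,0],[0,0,0],0],[[0.105,-0.03,0],[0,0,0],0],[[0.105,-0.03,0],[0,0,0],0]]}}

```text
t: 15.28
tcp_pos: [0.5864, -0.1471, 0.0367]
ee_rot: [0.099, -0.099, -0.7, 0.7]
contact_force: [-1.6, -0.4, -0.3]
finger_gap: 0.0009
```

{"method": "carry_out", "body": {"steps": [[[0.07,-0.02,0],[0,0,0],0],[[0.07,-0.02,0],[0,0,0],0],[[0.07,-0.02,0],[0,0,0],0],[[0.07,-0.02,0],[0,0,0],0]]}}

```text
t: 15.78
tcp_pos: [0.5892, -0.1479, 0.0367]
ee_rot: [0.099, -0.099, -0.7, 0.7]
contact_force: [-1.6, 0.0, -0.6]
finger_gap: 0.0003
```

{"method": "carry_out", "body": {"steps": [[[0.07,-0.02,0],[0,0,0],0],[[0.07,-0.02,0],[0,0,0],0],[[0.07,-0.02,0],[0,0,0],0]]}}

```text
t: 16.15
tcp_pos: [0.5913, -0.1485, 0.0368]
ee_rot: [0.099, -0.099, -0.7, 0.7]
contact_force: [-1.0, 0.4, -1.2]
finger_gap: 0.0003
```

{"method": "carry_out", "body": {"steps": [[[0.07,-0.02,0],[0,0,0],0],[[0.07,-0.02,0],[0,0,0],0]]}}

```text
t: 16.4
tcp_pos: [0.5927, -0.1489, 0.0367]
ee_rot: [0.099, -0.099, -0.7, 0.7]
contact_force: [-1.9, 0.7, 0.6]
finger_gap: 0.0001
```

{"method": "carry_out", "body": {"steps": [[[0.07,-0.02,0],[0,0,0],0],[[0.07,-0.02,0],[0,0,0],0]]}}

```text
t: 16.65
tcp_pos: [0.5941, -0.1492, 0.0367]
ee_rot: [0.099, -0.099, -0.7, 0.7]
contact_force: [-0.7, -0.0, -0.4]
finger_gap: -0.0
```

{"method": "carry_out", "body": {"steps": [[[0.035,-0.01,0],[0,0,0],0],[[0.035,-0.01,0],[0,0,0],0]]}}

```text
t: 16.9
tcp_pos: [0.5945, -0.1494, 0.0367]
ee_rot: [0.099, -0.099, -0.7, 0.7]
contact_force: [-2.7, 1.0, 1.7]
finger_gap: 0.0006
```

{"method": "carry_out", "body": {"steps": [[[0.035,-0.01,0],[0,0,0],0],[[0.035,-0.01,0],[0,0,0],0]]}}

```text
t: 17.15
tcp_pos: [0.5946, -0.1497, 0.0367]
ee_rot: [0.099, -0.098, -0.7, 0.7]
contact_force: [-6.1, 1.3, 4.4]
finger_gap: 0.0002
```

{"method": "carry_out", "body": {"steps": [[[0.035,-0.01,0],[0,0,0],0],[[0.035,-0.01,0],[0,0,0],0]]}}

```text
t: 17.4
tcp_pos: [0.5948, -0.15, 0.0367]
ee_rot: [0.1, -0.098, -0.7, 0.7]
contact_force: [-8.0, -0.7, 5.2]
finger_gap: 0.0001
```

{"method": "carry_out", "body": {"steps": [[[0.035,-0.01,0],[0,0,0],0],[[0.035,-0.01,0],[0,0,0],0]]}}

```text
t: 17.65
tcp_pos: [0.5949, -0.1503, 0.0366]
ee_rot: [0.1, -0.098, -0.7, 0.7]
contact_force: [-10.8, 1.2, 7.3]
finger_gap: 0.0002
```

{"method": "carry_out", "body": {"steps": [[[0,0,0.03],[0,0,0],0],[[0,0,0],[0,0,0],0]]}}

```text
t: 17.9
tcp_pos: [0.595, -0.1504, 0.0367]
ee_rot: [0.1, -0.098, -0.7, 0.7]
contact_force: [-8.1, 0.0, 4.2]
finger_gap: 0.0008
```

```bash
cat > f.py <<'E'
from h import *
s=r.read_state();f=s['contact_force'];ex=np.array([.9613,-.2756]);ey=np.array([.2756,.9613])
O=np.array([.5908,-.149])
print(s['t'],'Fx',(f[:2]@ex).round(2),'Fy',(f[:2]@ey).round(2),'Fz',f[2].round(2),'tcp stand',((s['tcp_pos'][:2]-O)@ex*1000).round(2),((s['tcp_pos'][:2]-O)@ey*1000).round(2),s['tcp_pos'][2].round(5),'tq',s['ft_torque'].round(2),'q',s['ee_rot'].round(4))
E
python3 f.py
```

```text
17.9 Fx -7.79 Fy -2.23 Fz 4.22 tcp stand 4.43 -0.22 0.03672 tq [ 0.01  1.53 -0.03] q [ 0.1001 -0.0978 -0.6999  0.7004]
```

{"method": "carry_out", "body": {"steps": [[[0.05,-0.07,0.03],[0,0,0],0],[[0,0,0],[0,0,0],0]]}}

```text
t: 18.15
tcp_pos: [0.5954, -0.151, 0.0368]
ee_rot: [0.1, -0.098, -0.7, 0.7]
contact_force: [-8.4, 1.6, 1.8]
finger_gap: 0.0002
```

```bash
python3 f.py
```

```text
18.15 Fx -8.55 Fy -0.75 Fz 1.76 tcp stand 4.97 -0.69 0.03676 tq [ 0.05  1.44 -0.01] q [ 0.1002 -0.0977 -0.7     0.7003]
```

{"method": "carry_out", "body": {"steps": [[[0.05,-0.03,0.015],[0,0,0],0],[[0.05,-0.03,0.015],[0,0,0],0],[[0,0,0],[0,0,0],0]]}}

```text
t: 18.52
tcp_pos: [0.5954, -0.1511, 0.0368]
ee_rot: [0.101, -0.097, -0.7, 0.7]
contact_force: [-10.6, 1.7, 4.1]
finger_gap: 0.0007
```

```bash
python3 f.py
```

```text
18.525 Fx -10.69 Fy -1.31 Fz 4.13 tcp stand 4.97 -0.73 0.03679 tq [ 0.35  1.98 -0.02] q [ 0.1008 -0.0969 -0.7001  0.7002]
```

{"method": "carry_out", "body": {"steps": [[[0.04,-0.03,0.03],[0,0,0],0],[[0.04,-0.02,0.01],[0,0,0],0],[[0,0,0],[0,0,0],0]]}}

```text
t: 18.9
tcp_pos: [0.5953, -0.1511, 0.0368]
ee_rot: [-0.101, 0.096, 0.7, -0.7]
contact_force: [-13.2, 2.2, 2.1]
finger_gap: 0.0007
```

```bash
python3 f.py
```

```text
18.9 Fx -13.3 Fy -1.48 Fz 2.11 tcp stand 4.93 -0.78 0.0368 tq [0.55 2.25 0.01] q [-0.1013  0.0961  0.7002 -0.7001]
```

{"method": "carry_out", "body": {"steps": [[[-0.03,-0.03,0],[0,0,0],0],[[0,0,0],[0,0,0],0]]}}

```text
t: 19.15
tcp_pos: [0.5953, -0.1511, 0.0368]
ee_rot: [-0.101, 0.096, 0.7, -0.7]
contact_force: [-12.3, 3.7, 1.9]
finger_gap: 0.0007
```

```bash
python3 f.py
```

```text
19.15 Fx -12.86 Fy 0.18 Fz 1.85 tcp stand 4.94 -0.78 0.03684 tq [0.67 2.14 0.01] q [-0.101   0.0962  0.7004 -0.7   ]
```

{"method": "carry_out", "body": {"steps": [[[-0.01,0,0],[0,0,0],0],[[0,0,0],[0,0,0],0],[[0,0,0],[0,0,0],0]]}}

```text
t: 19.52
tcp_pos: [0.5953, -0.1511, 0.0368]
ee_rot: [-0.101, 0.096, 0.7, -0.7]
contact_force: [-11.5, 3.3, 0.9]
finger_gap: 0.0002
```

```bash
python3 f.py
```

```text
19.525 Fx -11.99 Fy 0.04 Fz 0.85 tcp stand 4.92 -0.79 0.03682 tq [ 0.64  2.04 -0.04] q [-0.101   0.0962  0.7004 -0.7   ]
```

{"method": "carry_out", "body": {"steps": [[[0,0,0],[0,0,0],0],[[0,0,0],[0,0,0],0],[[0,0,0],[0,0,0],0]]}}

```text
t: 19.9
tcp_pos: [0.5953, -0.1511, 0.0368]
ee_rot: [-0.101, 0.096, 0.7, -0.7]
contact_force: [-11.2, 3.3, 2.1]
finger_gap: 0.0003
```

```bash
python3 f.py
```

```text
19.9 Fx -11.68 Fy 0.05 Fz 2.12 tcp stand 4.95 -0.8 0.03684 tq [ 0.67  2.02 -0.01] q [-0.101   0.0963  0.7003 -0.7   ]
```

{"method": "carry_out", "body": {"steps": [[[-0.1,0.04,-0.02],[0,0,0],0],[[-0.1,0.04,-0.02],[0,0,0],0],[[-0.1,0.04,-0.02],[0,0,0],0],[[-0.1,0.03,0],[0,0,0],0],[[-0.2,0.06,0],[0,0,0],0],[[-0.5,0.14,0],[0,0,0],0],[[-1,0.29,0],[0,0,0],0],[[-1,0.29,0],[0,0,0],0],[[-1,0.29,0],[0,0,0],0],[[-1,0.29,0],[0,0,0],0],[[0,0,3],[0,0,0],0],[[0,0,4],[0,0,0],0],[[0,0,4],[0,0,0],0],[[0,0,3],[0,0,0],0],[[0,0,0],[0,0,0],0]]}}

```text
t: 21.78
tcp_pos: [0.5489, -0.1372, 0.1799]
ee_rot: [0.097, -0.101, -0.7, 0.7]
contact_force: [0.1, 0.1, 0.2]
finger_gap: 0.0006
```

Run:
```python
from v import *
s=r.read_state();print(s['tcp_pos'],s['contact_force'],s['qpos'].round(2),s['ee_rot'])
p=meas('s6','scene')
A=cv2.resize(p[150:290,220:380],None,fx=4,fy=4,interpolation=cv2.INTER_CUBIC); cv2.imwrite('pics/s6c.png',A[:,:,::-1])
```

```text
[ 0.5489141  -0.13718486  0.1799394 ] [0.13887402 0.08931421 0.18196236] [ 0.26  0.39 -0.14  1.78  0.07  0.98 -1.76] [ 0.09712397 -0.10051703 -0.70006846  0.70026239]
scene roller top stand xy (np.float64(39.9), np.float64(1.6)) ((274.9749755859375, 224.56785583496094), (16.0405330657959, 20.11974334716797), 89.44861602783203)
  circle (np.float64(40.3), np.float64(1.5))
```

View pics/s6c.png

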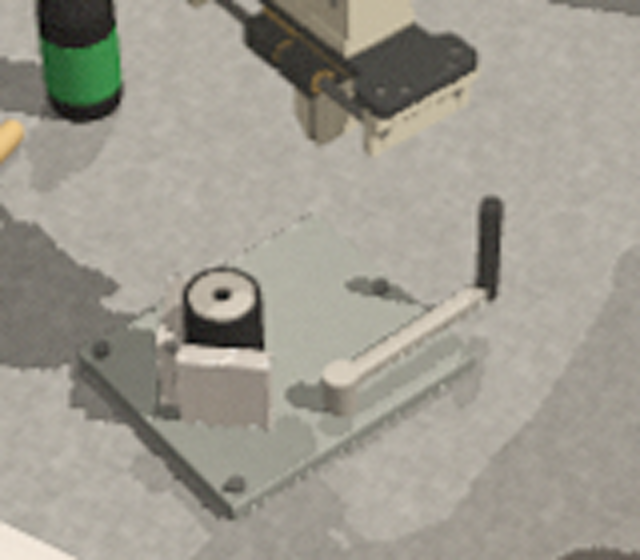

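{"method": "carry_out", "body": {"steps": [[[-2,2.6,0],[0,0,0],3],[[-2.5,3,0],[0,0,0],5],[[-2,2.6,0],[0,0,0],5],[[0,0,0],[0,0,0],5],[[0,0,0],[0,0,0],5],[[0,0,-2],[0,0,0],5],[[0,0,-2],[0,0,0],5],[[0,0,-1],[0,0,0],5],[[0,0,0],[0,0,0],5]]}}

```text
t: 22.95
tcp_pos: [0.4825, -0.0555, 0.1267]
ee_rot: [0.1, -0.098, -0.7, 0.7]
contact_force: [-0.5, 0.3, -0.6]
finger_gap: 0.0501
```

Run:
```python
from h import *
s=r.read_state();print(s['tcp_pos'],s['contact_force'],s['finger_gap'])
p,d=snap('scene','s7')
A=cv2.resize(p[130:270,270:430],None,fx=4,fy=4,interpolation=cv2.INTER_CUBIC); cv2.imwrite('pics/s7c.png',A[:,:,::-1])
```

```text
[ 0.48246624 -0.0555384   0.12674029] [-0.4510353   0.30374569 -0.60171731] 0.050117690280852806
```

View pics/s7c.png

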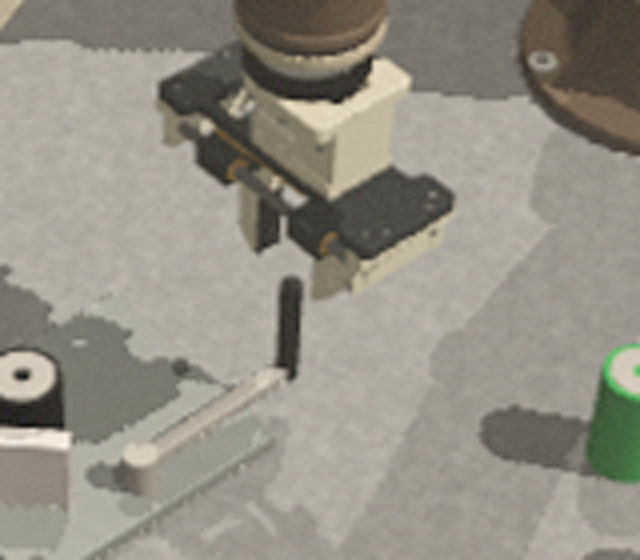

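{"method": "carry_out", "body": {"steps": [[[0.1,0,-1.5],[0,0,0],5],[[0,0,-2],[0,0,0],5],[[0,0,-1],[0,0,0],5],[[0,0,0],[0,0,0],3.5],[[0,0,0],[0,0,0],2.4],[[0,0,0],[0,0,0],2.4],[[0,0,0],[0,0,0],2.4]]}}

```text
t: 23.88
tcp_pos: [0.484, -0.055, 0.0829]
ee_rot: [-0.099, 0.099, 0.7, -0.7]
contact_force: [-0.7, 0.2, -0.6]
finger_gap: 0.0246
```

Run:
```python
from h import *
s=r.read_state();print(s['tcp_pos'],s['contact_force'],s['finger_gap'])
import math
P=np.array([.6040,-.0872]); a0=math.radians(165.1)
prev=s['tcp_pos'][:2]
for k in range(0,91,10):
    a=a0+math.radians(k); X=P+.125*np.array([math.cos(a),math.sin(a)]); print(k,X.round(4),((X-prev)*100).round(2)); prev=X
p,d=snap('scene','s8')
A=cv2.resize(p[150:250,290:400],None,fx=5,fy=5,interpolation=cv2.INTER_CUBIC); cv2.imwrite('pics/s8c.png',A[:,:,::-1])
```

```text
[ 0.48399421 -0.05503108  0.08285434] [-0.74629776  0.18312733 -0.55386199] 0.02456447086238403
0 [ 0.4832 -0.0551] [-0.08 -0.  ]
10 [ 0.4795 -0.0765] [-0.37 -2.15]
20 [ 0.4795 -0.0983] [ 0.   -2.18]
30 [ 0.4833 -0.1198] [ 0.38 -2.15]
40 [ 0.4908 -0.1402] [ 0.75 -2.05]
50 [ 0.5017 -0.1591] [ 1.09 -1.89]
60 [ 0.5158 -0.1757] [ 1.4  -1.67]
70 [ 0.5325 -0.1897] [ 1.67 -1.4 ]
80 [ 0.5514 -0.2006] [ 1.89 -1.09]
90 [ 0.5719 -0.208 ] [ 2.05 -0.74]
```

View pics/s8c.png

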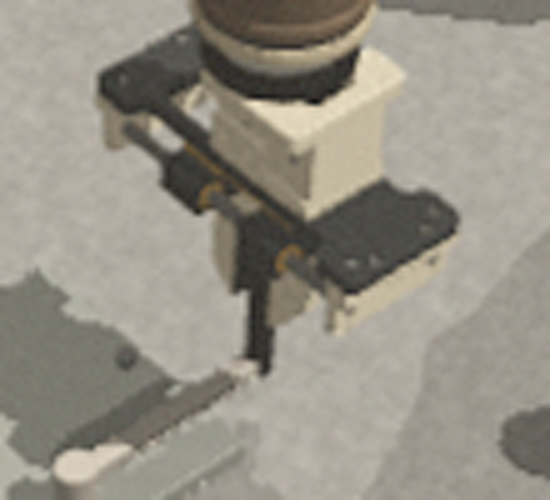

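{"method": "carry_out", "body": {"steps": [[[-0.2,-1.08,0],[0,0,0.0873],2.4],[[-0.17,-1.08,0],[0,0,0.0873],2.4],[[-0.05,-1.09,0],[0,0,0.0873],2.4],[[0.05,-1.09,0],[0,0,0.0873],2.4],[[0.15,-1.08,0],[0,0,0.0873],2.4],[[0.23,-1.07,0],[0,0,0.0873],2.4],[[0.33,-1.04,0],[0,0,0.0873],2.4],[[0.42,-1.01,0],[0,0,0.0873],2.4],[[0.5,-0.97,0],[0,0,0.0873],2.4],[[0.59,-0.92,0],[0,0,0.0873],2.4]]}}

```text
t: 25.18
tcp_pos: [0.5022, -0.1597, 0.0825]
ee_rot: [-0.207, 0.208, -0.676, 0.676]
contact_force: [0.6, 0.3, 0.8]
finger_gap: 0.0242
```

Run:
```python
from h import *
s=r.read_state();print(s['tcp_pos'],s['ee_rot'],s['contact_force'],s['finger_gap'],s['qpos'].round(2))
p,d=snap('scene','s9')
A=cv2.resize(p[130:290,220:400],None,fx=4,fy=3.7,interpolation=cv2.INTER_CUBIC); cv2.imwrite('pics/s9c.png',A[:,:,::-1])
```

```text
[ 0.50215376 -0.15969233  0.08250575] [-0.20731482  0.20751654 -0.67600034  0.67600369] [0.55477796 0.34609055 0.83987037] 0.024172418210668827 [ 0.49  0.48 -0.38  1.95  0.25  0.76 -1.01]
```

View pics/s9c.png

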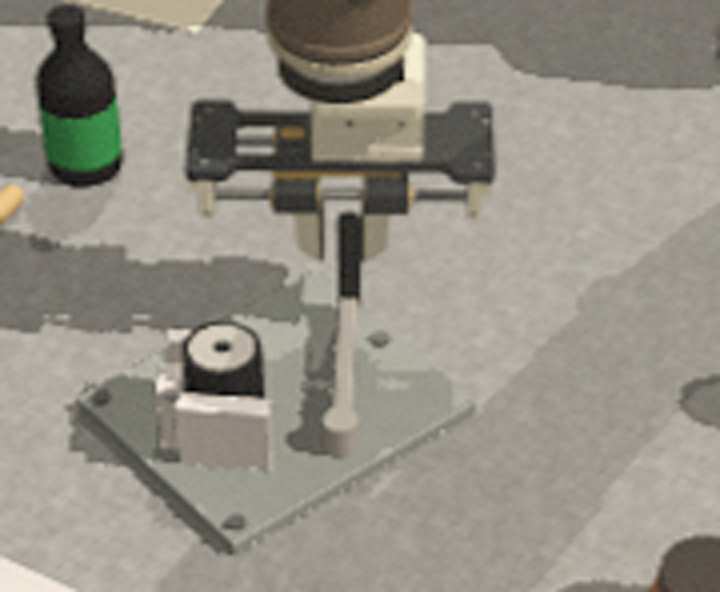

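{"method": "carry_out", "body": {"steps": [[[0.66,-0.87,0],[0,0,0.0873],2.4],[[0.74,-0.8,0],[0,0,0.0873],2.4],[[0.8,-0.74,0],[0,0,0.0873],2.4],[[0.87,-0.66,0],[0,0,0.0873],2.4],[[0.92,-0.59,0],[0,0,0.0873],2.4],[[0.57,-0.31,0],[0,0,0.0524],2.4],[[0.4,-0.19,0],[0,0,0.035],2.4],[[0,0,0],[0,0,0],2.4]]}}

```text
t: 26.22
tcp_pos: [0.5519, -0.2009, 0.0824]
ee_rot: [0.374, -0.374, 0.6, -0.6]
contact_force: [-0.1, 0.9, 0.3]
finger_gap: 0.0242
```

```bash
python3 f.py
python3 - <<'E'
from h import *
s=r.read_state();print(s['tcp_pos'],s['finger_gap'])
E
```

```text
26.225 Fx -0.35 Fy 0.79 Fz 0.25 tcp stand -23.06 -60.55 0.08239 tq [-0.09 -0.06  0.02] q [ 0.3744 -0.3743  0.5999 -0.5999]
[ 0.55194596 -0.20085199  0.08239336] 0.024215527426094122
```

{"method": "carry_out", "body": {"steps": [[[0.187,-0.08,0],[0,0,0.017],2.4],[[0.187,-0.08,0],[0,0,0.017],2.4],[[0.187,-0.08,0],[0,0,0.017],2.4],[[0.187,-0.08,0],[0,0,0.017],2.4],[[0.187,-0.08,0],[0,0,0.017],2.4],[[0.187,-0.07,0],[0,0,0.017],2.4],[[0.187,-0.06,0],[0,0,0.017],2.4],[[0.187,-0.055,0],[0,0,0.017],2.4],[[0.187,-0.055,0],[0,0,0.017],2.4],[[0,0,0],[0,0,0],2.4]]}}

```text
t: 27.48
tcp_pos: [0.5689, -0.2074, 0.0824]
ee_rot: [-0.419, 0.419, -0.569, 0.569]
contact_force: [0.3, -0.5, -0.6]
finger_gap: 0.0241
```

```bash
python3 f.py
```

```text
27.475 Fx 0.41 Fy -0.45 Fz -0.58 tcp stand -4.97 -62.19 0.08242 tq [-0.03 -0.08 -0.04] q [-0.4195  0.4193 -0.5692  0.5694]
```

Now feel for the stop.

{"method": "carry_out", "body": {"steps": [[[0.1,-0.03,0],[0,0,0],2.4],[[0.1,-0.03,0],[0,0,0],2.4],[[0,0,0],[0,0,0],2.4]]}}

```text
t: 27.85
tcp_pos: [0.5707, -0.2079, 0.0824]
ee_rot: [-0.419, 0.419, -0.569, 0.569]
contact_force: [0.1, 1.0, -0.4]
finger_gap: 0.0239
```

```bash
python3 f.py
```

```text
27.85 Fx -0.13 Fy 0.97 Fz -0.35 tcp stand -3.03 -62.18 0.08244 tq [-0.   -0.05 -0.01] q [-0.4193  0.4193 -0.5693  0.5694]
```

{"method": "carry_out", "body": {"steps": [[[0.1,-0.03,0],[0,0,0],2.4],[[0.05,-0.015,0],[0,0,0],2.4],[[0,0,0],[0,0,0],2.4]]}}

```text
t: 28.22
tcp_pos: [0.5722, -0.2084, 0.0825]
ee_rot: [-0.419, 0.419, -0.569, 0.569]
contact_force: [-0.1, 0.4, 0.0]
finger_gap: 0.0241
```

```bash
python3 f.py
```

```text
28.225 Fx -0.21 Fy 0.37 Fz 0.0 tcp stand -1.47 -62.21 0.08246 tq [-0.01 -0.06 -0.  ] q [-0.4194  0.4193 -0.5693  0.5694]
```

{"method": "carry_out", "body": {"steps": [[[0.07,-0.02,0],[0,0,0],2.4],[[0.07,-0.02,0],[0,0,0],2.4],[[0,0,0],[0,0,0],2.4]]}}

```text
t: 28.6
tcp_pos: [0.5737, -0.2088, 0.0824]
ee_rot: [-0.419, 0.419, -0.569, 0.569]
contact_force: [-0.4, 0.6, -0.4]
finger_gap: 0.0241
```

```bash
python3 f.py
```

```text
28.6 Fx -0.56 Fy 0.45 Fz -0.39 tcp stand 0.01 -62.22 0.08243 tq [ 0.02 -0.01 -0.  ] q [-0.4194  0.4193 -0.5693  0.5694]
```

{"method": "carry_out", "body": {"steps": [[[0.07,-0.02,0],[0,0,0],2.4],[[0.07,-0.02,0],[0,0,0],2.4],[[0,0,0],[0,0,0],2.4]]}}

```text
t: 28.98
tcp_pos: [0.5745, -0.2091, 0.0823]
ee_rot: [0.419, -0.42, 0.57, -0.569]
contact_force: [-3.2, 1.0, 2.5]
finger_gap: 0.0241
```

```bash
python3 f.py
```

```text
28.975 Fx -3.33 Fy 0.1 Fz 2.54 tcp stand 0.91 -62.28 0.08235 tq [0.08 0.59 0.  ] q [ 0.4191 -0.4196  0.5696 -0.5691]
```

{"method": "carry_out", "body": {"steps": [[[0.07,-0.02,0.02],[0,0,0],2.4],[[0,0,0],[0,0,0],2.4]]}}

```text
t: 29.22
tcp_pos: [0.5746, -0.2091, 0.0823]
ee_rot: [0.419, -0.42, 0.57, -0.569]
contact_force: [-5.3, 2.1, 2.8]
finger_gap: 0.0241
```

Run:
```python
from h import *
exec(open('f.py').read())
p,d=snap('scene','s10')
A=cv2.resize(p[130:290,220:400],None,fx=4,fy=3.7,interpolation=cv2.INTER_CUBIC); cv2.imwrite('pics/s10c.png',A[:,:,::-1])
```

```text
29.225 Fx -5.69 Fy 0.6 Fz 2.76 tcp stand 0.96 -62.24 0.08231 tq [0.27 1.08 0.  ] q [ 0.4188 -0.4199  0.5699 -0.5688]
```

View pics/s10c.png

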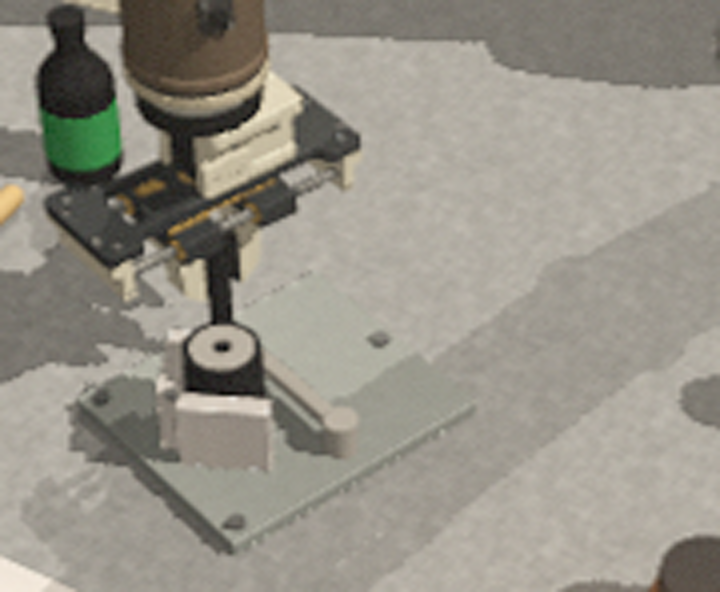

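{"method": "carry_out", "body": {"steps": [[[-0.1,0.03,-0.01],[0,0,0],2.4],[[-0.1,0.03,-0.01],[0,0,0],2.4],[[-0.1,0.03,0],[0,0,0],2.4],[[-0.15,0.04,0],[0,0,0],2.4],[[-0.05,0.01,0],[0,0,0],3],[[0,0,0],[0,0,0],3.6],[[0,0,0],[0,0,0],3.6],[[0,0,1],[0,0,0],3.6],[[0,0,2],[0,0,0],3.6],[[0,0,3],[0,0,0],3.6],[[0,0,4],[0,0,0],3.6],[[0,0,4],[0,0,0],3.6],[[-4,1,0],[0,0,0],3.6],[[-5,1,0],[0,0,0],3.6],[[-5,1,0],[0,0,0],3.6],[[-3,0,0],[0,0,0],3.6],[[0,0,0],[0,0,0],3.6]]}}

```text
t: 31.4
tcp_pos: [0.3988, -0.1782, 0.2232]
ee_rot: [-0.418, 0.419, -0.569, 0.57]
contact_force: [0.4, -0.1, -0.2]
finger_gap: 0.0358
```

Run:
```python
from v import *
exec(open('f.py').read())
p=meas('s11','scene'); c=cloud('scene',np.load('s11.npz')['d'])
m=(abs(c[...,2]-.043)<.005)&(abs(c[...,0]-.59)<.06)&(abs(c[...,1]+.14)<.09)
W=(c[m][:,:2]*1000).astype(np.float32);print('keeper',m.sum(),cv2.minAreaRect(W))
m=(abs(c[...,2]-.112)<.008)&(abs(c[...,0]-.575)<.04)&(abs(c[...,1]+.208)<.04); k=np.median(c[m],0)
O=np.array([.5938,-.1489]);print('knob',m.sum(),k,(k[:2]-O)@ex*1000,(k[:2]-O)@ey*1000)
A=cv2.resize(p[150:290,220:380],None,fx=4,fy=4,interpolation=cv2.INTER_CUBIC); cv2.imwrite('pics/s11c.png',A[:,:,::-1])
p,d=snap('top','t11');A=cv2.resize(p[180:330,310:450],None,fx=4,fy=4,interpolation=cv2.INTER_CUBIC); cv2.imwrite('pics/t11c.png',A[:,:,::-1])
```

```text
31.4 Fx 0.41 Fy 0.06 Fz -0.22 tcp stand -176.46 -81.01 0.2232 tq [-0.01 -0.1   0.02] q [-0.4185  0.4195 -0.5691  0.5701]
scene roller top stand xy (np.float64(39.9), np.float64(0.7)) ((274.76336669921875, 224.34603881835938), (15.459944725036621, 20.070375442504883), 84.89044189453125)
  circle (np.float64(40.4), np.float64(0.4))
keeper 164 ((588.2860107421875, -143.145263671875), (124.0147705078125, 61.82204055786133), 50.65091323852539)
knob 36 [ 0.57315592 -0.2080095   0.11276859] -3.5545762743997877 -62.51147110448151
```

View pics/s11c.png

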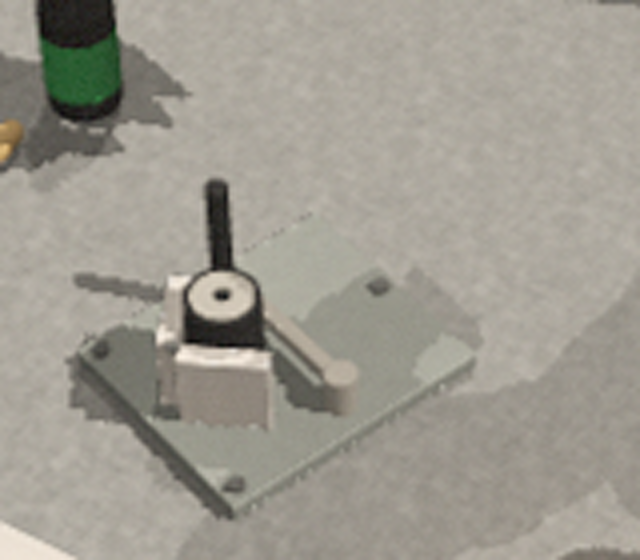

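View pics/t11c.png

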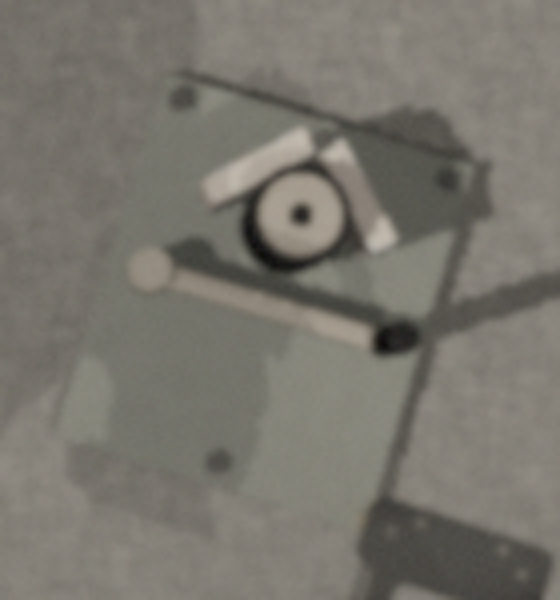

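View pics/s11.png

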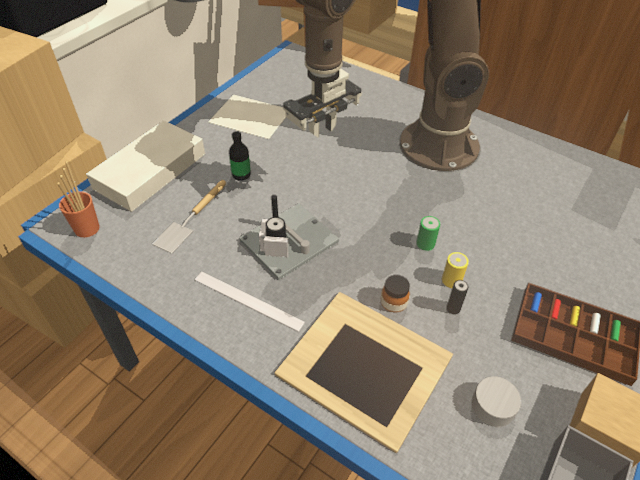

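Run:
```python
from m import *
for f in('s6','s7','s9','s10','s11'):
    g=cv2.cvtColor(np.load(f+'.npz')['p'],cv2.COLOR_RGB2GRAY)[212:236,262:288].astype(float)
    sub=cv2.phaseCorrelate(cv2.cvtColor(np.load('s6.npz')['p'],cv2.COLOR_RGB2GRAY)[214:232,264:286].astype(float),cv2.cvtColor(np.load(f+'.npz')['p'],cv2.COLOR_RGB2GRAY)[214:232,264:286].astype(float))
    m=(g>150).astype(np.uint8); m[17:]=0
    M=cv2.moments(m,True); print(f,M['m10']/M['m00']+262,M['m01']/M['m00']+212,M['m00'],sub)
# top view: roller disc vs V in same camera
a=np.load('t11.npz');p,d=a['p'],a['d'];c=cloud('top',d)
m=(abs(c[...,2]-.095)<.006)&(np.hypot(c[...,0]-.625,c[...,1]+.158)<.05)
cs,_=cv2.findContours(m.astype(np.uint8),cv2.RETR_EXTERNAL,2);cs=max(cs,key=cv2.contourArea);E=cv2.fitEllipse(cs);X=px2w('top',*E[0],z=.095)
# inner mouth corners from jaw tops (top): A(634.1,-117.5) B(611.5,-195.3); perpendicular distance of axis to each jaw face
q=X[:2]*1000; yaw=-16
for C,ang in(((634.1,-117.5),-61),((611.5,-195.3),29)):
    u=np.array([np.cos(np.radians(ang)),np.sin(np.radians(ang))]);v=q-np.array(C); print('dist to jaw face',abs(u[0]*v[1]-u[1]*v[0]))
print(X,E)
```

```text
s6 274.562874251497 219.17365269461078 334.0 ((0.0, 0.0), 1.0)
s7 272.6514285714286 223.13714285714286 175.0 ((-0.23219052664050288, 0.3298782824283588), 0.8146365098253198)
s9 275.9950495049505 222.1089108910891 202.0 ((-0.24542703205772654, 0.39006838184122294), 0.9353619874819572)
s10 274.97278911564626 219.35714285714286 294.0 ((-0.17288116491067207, 0.326359821579425), 0.937066263853169)
s11 274.20127795527156 219.93290734824282 313.0 ((-0.32144057328354236, 0.4257742345307811), 0.8862405703727746)
dist to jaw face 25.369933488019445
dist to jaw face 24.111573256234127
[ 0.62789859 -0.15864205  0.095     ] ((384.39324951171875, 233.25970458984375), (24.59950065612793, 24.718280792236328), 72.96955108642578)
```

Run:
```python
from h import *
G=lambda f:cv2.cvtColor(np.load(f+'.npz')['p'],cv2.COLOR_RGB2GRAY).astype(float)
for nm,(r0,r1,c0,c1) in {'jaw':(234,258,262,290),'green':(215,252,414,444),'jar':(274,312,380,412),'disc':(214,232,264,286)}.items():
    print(nm,[(f,np.round(cv2.phaseCorrelate(G('s6')[r0:r1,c0:c1],G(f)[r0:r1,c0:c1])[0],2)) for f in('s3','s7','s9','s11')])
```

```text
jaw [('s3', array([-0.56,  0.36])), ('s7', array([-0.31,  0.23])), ('s9', array([0.05, 0.13])), ('s11', array([-0.06,  0.07]))]
green [('s3', array([-0.07, -0.05])), ('s7', array([-0.05,  0.09])), ('s9', array([0.04, 0.02])), ('s11', array([ 0.11, -0.08]))]
jar [('s3', array([-0.  , -0.02])), ('s7', array([-0.04, -0.15])), ('s9', array([ 0.04, -0.01])), ('s11', array([0.15, 0.04]))]
disc [('s3', array([-5.64, -2.7 ])), ('s7', array([-0.23,  0.33])), ('s9', array([-0.25,  0.39])), ('s11', array([-0.32,  0.43]))]
```

Run:
```python
from h import *
T=[]
for f in('s6','s7','s9','s10','s11'):
    g=cv2.cvtColor(np.load(f+'.npz')['p'],cv2.COLOR_RGB2GRAY).astype(float)
    w=np.clip(150-g[219:229,270:281],0,None); v,u=np.mgrid[219:229,270:281]; print(f,'hole',(w*u).sum()/w.sum(),(w*v).sum()/w.sum())
    d=np.load(f+'.npz')['d']; print('  depth disc',np.median(d[216:222,270:280]))
    T.append(cv2.resize(np.load(f+'.npz')['p'][205:260,255:295],None,fx=3.8,fy=8*.475,interpolation=cv2.INTER_CUBIC))
cv2.imwrite('pics/cmp.png',np.hstack(T)[:,:,::-1])
```

```text
s6 hole 274.9846153846154 223.20307692307694
  depth disc 1.3695619
s7 hole 275.08743169398906 223.30464480874318
  depth disc 1.3697878
s9 hole 275.3070175438597 223.45739348370927
  depth disc 1.369829
s10 hole 275.16698841698843 223.3523166023166
  depth disc 1.3699807
s11 hole 275.10411311053986 223.31748071979433
  depth disc 1.3694086
```

View pics/cmp.png

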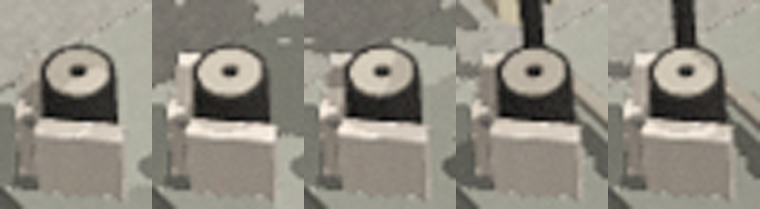

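```bash
python3 -c "
from plant import r
print(r.close_job(), r.read_state()['t'])"
```

```text
the job is handed in; nothing more can be done
the job is handed in; nothing more can be done
```

The stout black roller is standing upright in the V, the keeper is shut behind it, and the arm is clear of everything. I handed the job in at about 31.5 s of the 72 s.

- **Push:** I set the roller on the bed in front of the V, let go, and pushed it in with closed fingers along the stand's +x. It went home about 10 mm beyond the nearest setting. I held 11.7–12.9 N for about 0.75 s, with at most 0.2 N side force in the readings during the hold. That works out to about 9 N on each jaw.
- **Forces on the way up to the hold:** the highest push I read was 13.3 N, still well under the jaw limit. Side force reached about 3 N and downward force about 7 N before I trimmed them out. I only read the force between moves, so a brief peak inside a move could have been missed.
- **Keeper:** I swung it round by its knob to the stop and confirmed it with a 5.7 N push that moved it no further. I then backed off, opened the fingers and lifted clear.
- **Last checks:** from the scene camera, the roller is at x ≈ 40 mm and y ≈ 0.5 mm of the stand, and the knob at (-3.6, -62.5) mm against an ideal (-4, -63). The other things look where they were at the start.
- **Disagreements:** roller-to-jaw distances from the top camera came out at 25.4 and 24.1 mm instead of 25, which is within the calibration error. One image comparison suggested the roller had shifted by about 1 mm after the push. The hole in its disc moved only about 0.1–0.4 px, so I took that as a lighting effect.

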